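Hold the boiled egg over the salad bowl with tongs

TASK

Pick up the kitchen tongs, close them on the boiled egg standing in its egg cup, lift it out and hold it steady in the tongs over the middle of the salad bowl, clear above its rim. Touch the egg only with the tongs, leave the egg cup standing, and do not push the bowl or the other things about. The program finishes while still holding: keep squeezing the tongs with the egg in the air, put nothing down.

Things in the scene. Friction and masses are not known exactly. Their poses are not given: they have to be found in the camera images.
- tongs: Kitchen tongs, steel with black tips, 260 mm long, 120 g, lying with both arms side by side (they close level with the counter). Origin: midway between the arms at the place to grip (about the centre of mass), on the underside; x along the tongs to the tips, z up. Arms: upright strips 26 mm tall, 4 mm thick, straight from x -45 to +50 mm; hinge at x -100 mm; hanging ring behind it.
- tongs_grip (a point): The place to grip: midway between the arms, 13 mm above the tongs' origin. Over the outer faces here: 62 mm open (arms parallel), 42 mm on the egg (each arm then slants 0.10 rad inward to the tips). A spring holds them open: squeezing here takes 9 N to begin, 12 N at the egg; tips press about half of any more. Squeezed to 55 mm they are carried still open. Let go, they spring open.
- tongs_jaw (a point): Point midway between the two tips, 110 mm ahead of the tongs' origin along x and 13 mm above their underside: the egg's middle belongs here. The tips are shallow hollow black pads 16 mm tall (5 to 21 mm above the underside), 34 mm long (x 93 to 127 mm); the gap between them is about 78 mm when open, 44 mm on the egg.
- egg: Boiled egg in its shell, 56 mm tall, 44 mm thick, about 58 g, standing blunt end down in the egg cup. Origin: its lowest point, z up the egg.
- egg_middle (a point): The centre of the egg at its thickest height, 25 mm above its lowest point, about 55 mm above the counter at the start; 15 mm higher than the egg cup's rim.
- egg_cup: White ceramic egg cup, loose, 150 g, 40 mm tall, 46 mm across the rim, 50 mm across the foot. Its hollow is 10 mm deep. Origin: centre of its underside. It stands on one side of the work area, the bowl on the other; which side varies.
- bowl: White ceramic salad bowl, 600 g, 156 mm across the rim, 70 mm tall, with chopped salad in it. Origin: centre of its underside, z up.
- jar: Bystander: amber glass jar with a steel cap, 54 mm across, 85 mm tall, loose. Origin: centre of its underside.
- onion_half: Bystander: half an onion lying on its cut face, 66 mm across, 36 mm tall, loose. Origin: centre of its underside.
- spoon: Bystander: steel spoon lying on the counter, loose, handle to its -x. Origin: near its middle, on the underside.

How it is judged (in metres and radians):
On the way, in this order (a step that is already met when the one before it is completed fails the run):
1. the tongs are picked up in the gripper, the egg still in its cup (height (world z) of tongs above 0.015 m and contact force between the fingers and tongs above 0.5 N and distance of egg_middle from where it was at the start of the episode below 0.04 m), for 0.2 s.
2. the egg is lifted out of its cup between the tips of the tongs (height (world z) of egg_middle above 0.075 m and contact force between tongs and egg above 0.5 N and contact force between egg and egg_cup below 0.05 N and distance between egg_middle and tongs_jaw below 0.025 m), for 0.2 s.
At the end, for the whole second after the job is handed in: Egg's middle within 40 mm of the bowl's axis and over 105 mm above the counter, within 25 mm of the jaw point and pressed by the tips (0.5 N), tongs squeezed by the fingers (0.5 N), neither touching the bowl, egg slower than 30 mm/s, egg cup upright (0.1 rad) on the counter (horizontal distance between egg_middle and bowl below 0.04 m and height (world z) of egg_middle above 0.105 m and contact force between tongs and egg above 0.5 N and contact force between the fingers and tongs above 0.5 N and distance between egg_middle and tongs_jaw below 0.025 m and contact force between each of egg, tongs and bowl below 0.05 N and linear speed of egg below 0.03 m/s and angle between egg_cup's own z axis and vertical below 0.1 rad and height (world z) of egg_cup below 0.01 m); the arm keeps its last pose, push and grip.
It fails at once if the robot touches the egg itself (contact force between any of the fingers, the arm and egg above 0.3 N).
It fails at once if the egg cup is knocked over (angle between egg_cup's own z axis and vertical above 0.6 rad).
It fails at once if the bowl or a bystander is pushed about (more than 30 mm) (distance of any of bowl, jar, onion_half, spoon from where it was at the start of the episode above 0.03 m).
It also fails if it takes over 48 s, if anything falls off the work surface, if the arm or the gripper's body presses on something with over 40 N, if the wrist force passes 120 N, or if a joint passes its speed limit or range.

ROBOT

A 6-joint arm with a two-finger parallel gripper is mounted at the origin on the work surface. World frame = base frame: x ahead of the robot, y to its left, z up, the work surface at z = 0. Lengths are in m, angles in degrees, forces in N, time in s.
With the tool pointing down it reaches from about 0.275 to 0.875 m from the base axis. Payload 12.5 kg.
Tool frame: the origin (TCP) lies between the finger pads; the fingertips stand env.finger_overhang ahead of it and the grasp point (between the pads) lies 8 mm behind it (env.finger_overhang is the distance from the TCP to the fingertips, in m); z points along the fingers, y is the line along which they close (so a half turn about z gives the same grasp; the last joint's range is limited). The gripper opens to 85 mm and grips with 20 to 120 N. Pads are 22 mm wide; open, the fingers measure 114 mm over their backs; the gripper's body (76 mm by 85 mm) begins 54 mm behind the grasp point. The pads swing forward as they close: fully open they stand 13 mm farther back than shut.
Start: joints at [-76.352, 20.094, 94.641, -0, 65.266, -4.847], TCP at [0.174, -0.522, 0.242] pointing down, gripper open.
Joint ranges: [-157.81, 157.81], [-45, 120.19], [0.68, 151.7], [-89.99, 269.99], [4.06, 180], [-164.3, 164.3]. Speed limits (degrees/s): [127.2, 127.2, 159.86, 180, 180, 180].

INTERFACE

Orientations are given as a 3x3 rotation matrix whose columns are the frame's x, y, z axes.
In Python, from plant import status, viewer, order, env gives the robot as it stands. The module is installed in compiled form; this text tells all that it offers.
- The arm moves only by the shell command python3 -m handwheel 'ROWS' [OPENING]. ROWS is text: rows parted by semicolons, each of 4 numbers parted by spaces: the shift along the world's x, y, z in mm, then the turn about the world's z in degrees. In form: tx ty tz spin; .... A call has 1 to 20 rows; each row is the pose to reach, as a shift and turn from the pose commanded when the call began; what a row does not reach only later rows make up. A row lasts 1/8 s, in which the tool goes at most 62.5 mm and 10.7 degrees, less where a joint would pass 70% of its speed; a pose out of reach is approached as far as the arm can. A call with a gripper value outside its range is refused whole. OPENING is the closure, from -1 (fully open) to 1 (shut), set as the call begins (- or left out, the last holds). The fingers move at their own pace and stop on an object; the grip force is fixed at half the most. Time passes only in rows, so rows that repeat a pose let the fingers close. It gives the time, the measured TCP pose, the force, the opening and the grip force at its end, in the units of the state.
- status.read_state(): the state, without advancing time (a new reading comes with each control period).
- viewer.get_image(name): name is "scene" or "side" or "wrist"; returns a dict with "image" (480x640x3 uint8, blue, green, red), "fov_y" (degrees; the focal length in pixels is half the picture's height over the tangent of half this angle, whatever the lens; pixels are square), "cx", "cy" (the principal point, pixels), "pose" (4x4, takes a point from camera to world coordinates); the wrist camera has in their place "T_tool_cam" (4x4, takes a point from camera to tool coordinates, whose origin is the TCP and whose axes are the flange's). Camera axes: x right, y up, looking along -z (the intrinsics and any distortion apply to the point x, -y, -z); pixel columns grow to the right and rows downward; lengths in m; the calibration is good to about 2 mm. A picture is of the moment at which its call begins: read the wrist's pose just before it. There is no depth.
- order.job_done(): hands the job in; it is judged then, once.
The state is a dict: "clock": time; "joints": joint angles; "dq": joint speeds; "tau": joint torques, N m; "tool_pos": TCP position; "ee_rot": TCP orientation; "contact_force": force on the tool from outside, world axes, zero at the start; "moment": the same for the moment, N m; "opening": finger opening in m; "gripper_force": force on a finger pad.
Only numpy, scipy, OpenCV 4.12 (cv2) and the standard library are available. Lean on these libraries where they do the work, as an engineer would, in place of code of your own. Each camera call takes 0.05 s, during which the arm holds its last target. There are 200 camera calls.

## Working session

There is one attempt and no reset: what is moved stays moved. The work goes in short steps, Python scripts to look and compute and a shell command to move; the robot and the scene stay as the last step left them, time stands still between calls to the robot, and variables do not carry over. Pictures are saved under pics/ and viewed, at most 10 in all, crops included, and the job is handed in when it is done.

```bash
mkdir -p pics; cat > h.py <<'E'
import numpy as np, cv2
from plant import status, viewer, order, env
def grab(n):
    s=status.read_state(); d=viewer.get_image(n)
    if n=="wrist":
        T=np.eye(4);T[:3,:3]=s["ee_rot"];T[:3,3]=s["tool_pos"];d["pose"]=T@np.array(d["T_tool_cam"])
    return d
def ray(d,u,v):
    f=240/np.tan(np.radians(d["fov_y"])/2);P=np.array(d["pose"])
    r=P[:3,:3]@np.array([(u-d["cx"])/f,-(v-d["cy"])/f,-1]);return P[:3,3],r/np.linalg.norm(r)
def onplane(d,u,v,z):
    o,r=ray(d,u,v);return o+r*(z-o[2])/r[2]
def proj(d,p):
    f=240/np.tan(np.radians(d["fov_y"])/2);P=np.array(d["pose"])
    c=P[:3,:3].T@(np.array(p)-P[:3,3]);return d["cx"]-f*c[0]/c[2],d["cy"]+f*c[1]/c[2]
def tri(*rs):
    A=sum(np.eye(3)-np.outer(r,r) for o,r in rs);b=sum((np.eye(3)-np.outer(r,r))@o for o,r in rs);return np.linalg.solve(A,b)
E
python3 - <<'E'
from h import *
s=status.read_state();print(s,env.finger_overhang)
for n in("scene","side","wrist"):
    d=grab(n);cv2.imwrite(f"pics/{n}0.png",d["image"]);print({k:v for k,v in d.items() if k!="image"})
E
```

```text
{'clock': 0.0, 'joints': array([-7.63551937e+01,  2.01236241e+01,  9.46788064e+01,  4.90111323e-04,
        6.52643467e+01, -4.84702901e+00]), 'dq': array([-0.00035148,  0.01049525,  0.07368635, -0.01296587, -0.01863355,
        0.07201809]), 'tau': array([ 1.52874716e-03, -5.06102443e+01, -2.91403055e+01,  4.83303825e-05,
        4.52154825e-03,  5.96521787e-06]), 'tool_pos': array([ 0.17439362, -0.52127424,  0.24175291]), 'ee_rot': array([[ 9.48370012e-01,  3.17165963e-01, -2.67389917e-04],
       [ 3.17166058e-01, -9.48369340e-01,  1.13442182e-03],
       [ 1.06215591e-04, -1.16065864e-03, -9.99999321e-01]]), 'contact_force': array([-0.85363881, -0.56500048,  0.45064313]), 'moment': array([-0.03575162,  0.02390454, -0.0011134 ]), 'gripper_force': 0.0, 'opening': 0.08519073582603355} 0.011
{'fov_y': 45.88664703575019, 'cx': 313.445842245232, 'cy': 228.14640994421325, 'pose': array([[-0.6228774 , -0.45406459,  0.63706287,  1.45645839],
       [ 0.78220789, -0.34771852,  0.51695517,  0.58410803],
       [-0.01321248,  0.82031529,  0.57175892,  0.83942283],
       [ 0.        ,  0.   
[... 456 characters left out ...]
ol_cam': array([[-3.40082696e-04,  9.55593866e-01,  2.94686695e-01,
         7.61761672e-02],
       [ 9.99999682e-01,  5.37725528e-04, -5.89658885e-04,
         1.56978934e-04],
       [-7.21934972e-04,  2.94686401e-01, -9.55593744e-01,
        -1.32026460e-01],
       [ 0.00000000e+00,  0.00000000e+00,  0.00000000e+00,
         1.00000000e+00]]), 'pose': array([[ 3.16872198e-01,  9.06347729e-01,  2.79509935e-01,
         2.46753917e-01],
       [-9.48468202e-01,  3.02888210e-01,  9.30956610e-02,
        -4.97432287e-01],
       [-2.83223015e-04, -2.94605712e-01,  9.55618854e-01,
         3.73855215e-01],
       [ 0.00000000e+00,  0.00000000e+00,  0.00000000e+00,
         1.00000000e+00]])}
```

View pics/scene0.png

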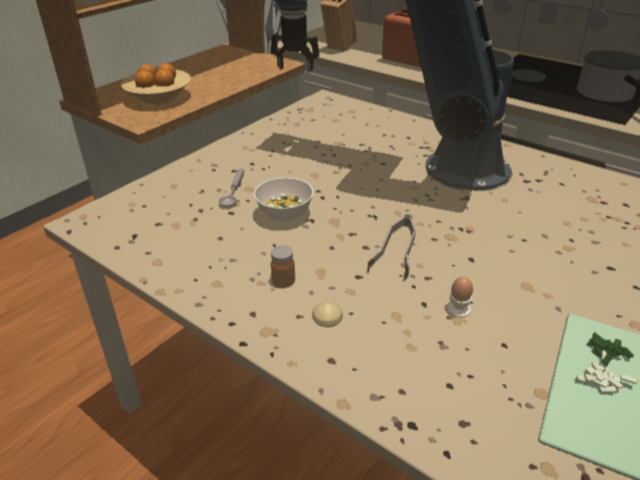

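View pics/side0.png

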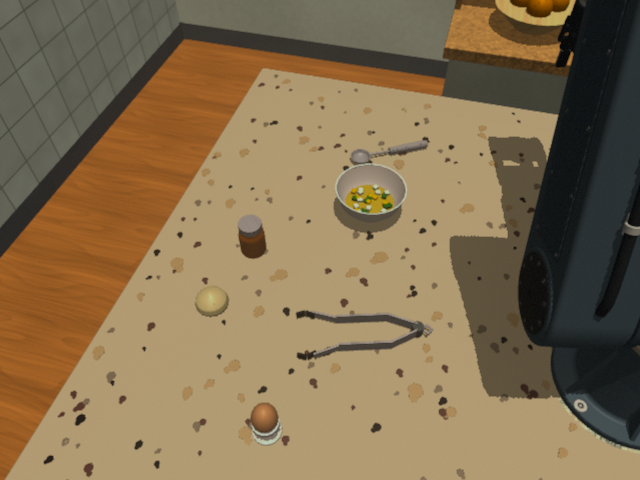

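The scene view shows the tongs with ring at (408,220) and tips at (373,267)/(406,275), the egg at (461,289), the bowl at (284,195), the jar at (283,266) and the onion at (328,313). The side view shows the ring at (427,330), tips at (303,315)/(306,356), egg at (264,417), bowl at (371,190), jar at (252,236) and onion at (212,300).

```bash
python3 - <<'E'
from h import *
a=grab("scene");b=grab("side")
def blob(d,box,f,n):
    x0,y0,x1,y1=box;im=d["image"][y0:y1,x0:x1].astype(int);m=f(im).astype(np.uint8)
    k,l,st,c=cv2.connectedComponentsWithStats(m);i=1+np.argmax(st[1:,4]);print(n,st[i],c[i]+[x0,y0]);return c[i]+[x0,y0]
egg=lambda i:(i[...,2]-i[...,0]>55)&(i[...,2]>1.45*i[...,1])
ea=blob(a,(440,265,485,325),egg,"eggA");eb=blob(b,(240,395,290,450),egg,"eggB")
P=dict(egg=(ea,eb),ring=((408,220),(427,330)),tipR=((373,267),(303,315)),tipL=((406,275),(306,356)),bowl=((284,192),(371,187)),jar=((282,254),(250,222)),onion=((328,311),(212,299)),spoon=((228,202),(361,157)),spoonh=((240,172),(424,146)))
for n,(p,q) in P.items():
    r=[ray(a,*p),ray(b,*q)];X=tri(*r);print(n,X.round(4),"miss mm",[round(1000*np.linalg.norm(np.cross(X-o,v)),1) for o,v in r])
cv2.imwrite("pics/bz.png",cv2.resize(b["image"][290:450,230:450],None,fx=3.5,fy=3.5,interpolation=cv2.INTER_CUBIC))
E
```

```text
Traceback (most recent call last):
ValueError: attempt to get argmax of an empty sequence
```

```bash
cat > m.py <<'E'
from h import *
a=grab("scene");b=grab("side")
print(a["image"][287,461],b["image"][415,264],a["image"][300,440])
def blob(d,box,n):
    x0,y0,x1,y1=box;i=d["image"][y0:y1,x0:x1];h=cv2.cvtColor(i,cv2.COLOR_BGR2HSV);m=((h[...,1]>120)&(h[...,0]<14)).astype(np.uint8)
    k,l,st,c=cv2.connectedComponentsWithStats(m);j=1+np.argmax(st[1:,4]) if k>1 else 0;print(n,st[j],c[j]+[x0,y0]);return c[j]+[x0,y0]
ea=blob(a,(440,265,485,325),"eggA");eb=blob(b,(240,395,290,450),"eggB")
P=dict(egg=(ea,eb),ring=((408,220),(427,330)),tipR=((373,267),(303,315)),tipL=((406,275),(306,356)),bowl=((284,192),(371,187)),jar=((282,254),(250,222)),onion=((328,311),(212,299)),spoon=((228,202),(361,157)),spoonh=((240,172),(424,146)))
for n,(p,q) in P.items():
    r=[ray(a,*p),ray(b,*q)];X=tri(*r);print(n,X.round(4),"miss mm",[round(1000*np.linalg.norm(np.cross(X-o,v)),1) for o,v in r])
cv2.imwrite("pics/bz.png",cv2.resize(b["image"][290:450,230:450],None,fx=3.5,fy=3.5,interpolation=cv2.INTER_CUBIC))
E
python3 m.py
```

```text
[ 79 109 147] [ 79 130 190] [138 174 196]
eggA [17 13 14 10 62] [463.5483871  281.46774194]
eggB [24 23  4  2  5] [265.6 418.6]
egg [0.5665 0.2623 0.0738] miss mm [np.float64(3.2), np.float64(3.2)]
ring [0.3465 0.001  0.0056] miss mm [np.float64(2.0), np.float64(2.0)]
tipR [0.5771 0.0424 0.0169] miss mm [np.float64(3.8), np.float64(3.8)]
tipL [0.5484 0.1159 0.009 ] miss mm [np.float64(1.4), np.float64(1.4)]
bowl [ 0.5198 -0.2737  0.0734] miss mm [np.float64(1.2), np.float64(1.2)]
jar [ 0.7303 -0.0985  0.0821] miss mm [np.float64(3.6), np.float64(3.6)]
onion [0.7584 0.0527 0.0165] miss mm [np.float64(0.7), np.float64(0.7)]
spoon [ 0.5758 -0.4326  0.0097] miss mm [np.float64(0.9), np.float64(0.9)]
spoonh [ 0.4352 -0.5226  0.0074] miss mm [np.float64(2.6), np.float64(2.6)]
```

View pics/bz.png

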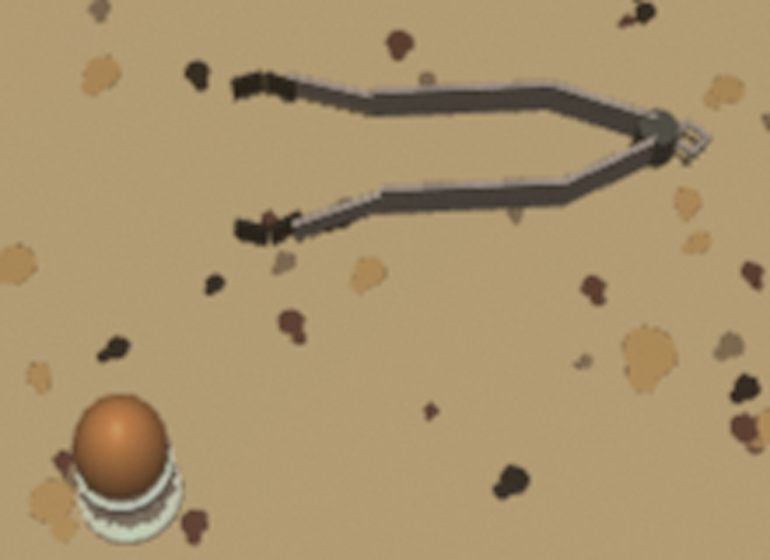

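The zoomed side view shows the straight arm runs between corners (372,93)–(548,85) and (382,190)–(568,182) in the crop. The black tips point left and the egg is at (120,445). Next I go above the tongs for a close wrist view.

```bash
python3 -m handwheel '12 24 10 0; 36 74 20 0; 60 124 40 0; 84 174 60 0; 108 224 60 0; 132 274 60 0; 156 324 60 0; 180 374 60 0; 204 424 60 0; 228 474 60 0; 252 524 60 0; 270 565 60 0; 280 590 60 0; 286 600 60 0; 286 600 60 0; 286 600 60 0' -1
python3 - <<'E'
from h import *
d=grab("wrist");cv2.imwrite("pics/w1.png",d["image"])
E
```

```text
clock: 2.35
tool_pos: [0.4603, 0.0776, 0.3023]
ee_rot: [[0.949, 0.316, -0.0], [0.316, -0.949, -0.0], [-0.0, 0.0, -1.0]]
contact_force: [-1.2, -0.7, -0.6]
opening: 0.0854
gripper_force: 0.0
```

View pics/w1.png

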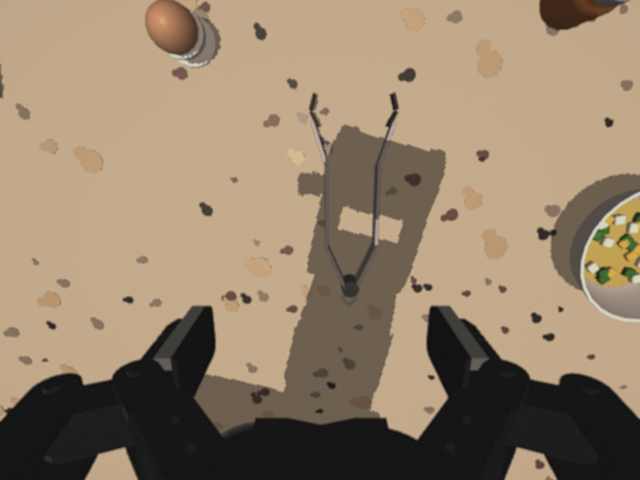

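The wrist view shows the tongs: arm corners at (327,162)/(378,163) in front and (328,243)/(374,243) behind, hinge (349,286), tips (314,100)/(394,102). The egg is at (172,27) and the bowl is at the right edge.

```bash
cat > m2.py <<'E'
from h import *
D=dict(scene=grab("scene"),side=grab("side"),wrist=grab("wrist"))
def egg(n,box):
    x0,y0,x1,y1=box;i=D[n]["image"][y0:y1,x0:x1].astype(float);m=((i[...,2]>1.22*i[...,1])&(i[...,1]>1.15*i[...,0])&(i[...,2]>75)).astype(np.uint8)
    k,l,st,c=cv2.connectedComponentsWithStats(m);j=1+np.argmax(st[1:,4])
    e=cv2.fitEllipse(cv2.convexHull(np.argwhere(l==j)[:,::-1].astype(np.int32)));print(n,st[j],c[j]+[x0,y0],e[1]);return np.array(e[0])+[x0,y0]
R=[]
for n,bx in(("scene",(440,265,485,325)),("side",(240,395,290,450)),("wrist",(130,0,225,60))):
    R.append(ray(D[n],*egg(n,bx)))
X=tri(*R);print("egg",X,[round(1000*np.linalg.norm(np.cross(X-o,v)),1) for o,v in R],"side+scene",tri(*R[:2]))
W=D["wrist"];S=D["side"];Q={}
for n,p,q in(("FL",(327,162),(339.1,344.3)),("RL",(328,243),(392.3,342)),("FR",(378,163),(336.3,316.6)),("RR",(374,243),(386.6,314.3)),("hinge",(349,286),(418,325))):
    X=tri(ray(W,*p),ray(S,*q));Q[n]=onplane(W,*p,0.026);print(n,X.round(4),Q[n].round(4))
f=(Q["FL"]+Q["FR"])/2;r=(Q["RL"]+Q["RR"])/2;ax=(f-r)[:2];L=np.linalg.norm(ax);ax/=L
print("len",L,"yaw",np.degrees(np.arctan2(ax[1],ax[0])),"origin",r[:2]+ax*.045,"from hinge",Q["hinge"][:2]+.1*ax,np.linalg.norm((Q["FL"]-Q["FR"])[:2]))
for z in(.022,):
  t=[onplane(W,*p,z) for p in((314,100),(394,102))];print("tipmid",sum(t)/2,np.linalg.norm(t[0]-t[1]))
b=[];
cv2.imwrite("pics/w1z.png",cv2.resize(W["image"][80:310,270:430],None,fx=2.6,fy=2.6,interpolation=cv2.INTER_CUBIC))
E
python3 m2.py
```

```text
scene [ 12  12  21  24 393] [461.94402036 288.19338422] (20.416458129882812, 23.99785614013672)
side [  5   8  33  29 659] [263.10925645 417.15933232] (28.242576599121094, 32.81934356689453)
wrist [  15    0   52   55 2148] [170.38035382  25.86638734] (47.168373107910156, 58.716514587402344)
egg [0.57461706 0.26071153 0.06145573] [np.float64(1.3), np.float64(1.2), np.float64(1.7)] side+scene [0.57445964 0.26183799 0.0628209 ]
FL [0.499  0.0823 0.0201] [0.5027 0.0839 0.026 ]
RL [0.4073 0.0489 0.0137] [0.4145 0.0527 0.026 ]
FR [0.5173 0.0287 0.0232] [0.5195 0.0301 0.026 ]
RR [ 0.428  -0.0017  0.0217] [0.4316 0.0013 0.026 ]
hinge [0.3676 0.0082 0.026 ] [0.3704 0.0107 0.026 ]
len 0.09301115547434347 yaw 18.801413764700406 origin [0.46564698 0.04152835] from hinge [0.46509748 0.04288452] 0.056288945718621634
tipmid [0.57162156 0.07682929 0.022     ] 0.08502296333757146
```

View pics/w1z.png

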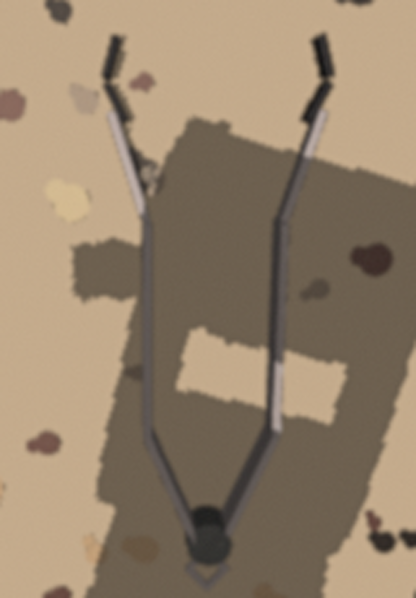

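The crop shows the arms clean and symmetric, with the straight runs parallel. That puts the origin near (0.465, 0.042) at yaw 18.8°. I descend in two stages and check from close by.

```bash
python3 -m handwheel '2 -12 -20 0; 4 -28 -60 0; 5 -36 -110 0; 5 -36 -160 0; 5 -36 -195 0; 5 -36 -210 0; 5 -36 -210 0; 5 -36 -210 0' -1
python3 - <<'E'
from h import *
d=grab("wrist");cv2.imwrite("pics/w2.png",d["image"])
E
```

```text
clock: 3.55
tool_pos: [0.4663, 0.0424, 0.0935]
ee_rot: [[0.948, 0.317, 0.002], [0.317, -0.948, -0.0], [0.002, 0.001, -1.0]]
contact_force: [1.1, 0.3, -0.3]
opening: 0.0853
gripper_force: 0.0
```

View pics/w2.png

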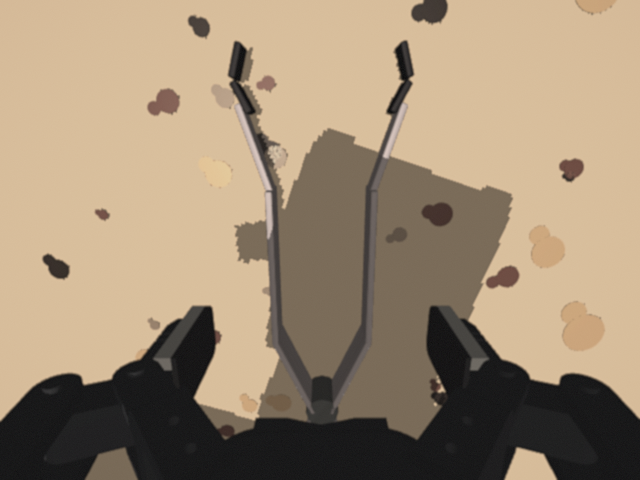

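The close view shows front corners at (272,188)/(373,188), rear corners at (278,345)/(368,345), and pads at (212,310)/(430,310). I remeasure from these.

```bash
python3 - <<'E'
from h import *
W=grab("wrist")
Q=[onplane(W,*p,.026) for p in((270,188),(376,188),(274,345),(371,345))]
f=(Q[0]+Q[1])/2;r=(Q[2]+Q[3])/2;ax=(f-r)[:2];L=np.linalg.norm(ax);ax/=L
print(L,np.degrees(np.arctan2(ax[1],ax[0])),(f[:2]-ax*.05),(r[:2]+ax*.045),np.linalg.norm(Q[0]-Q[1]),np.linalg.norm(Q[2]-Q[3]))
t=[onplane(W,*p,.021) for p in((237,41),(406,41))];t=sum(t)/2;print("tip",t[:2]-ax*.127)
E
```

```text
0.09897873358397342 18.40685428662312 [0.46265184 0.03952107] [0.45887667 0.03826473] 0.0583373276121297 0.06111931807401183
tip [0.45895943 0.03928686]
```

```bash
python3 -m handwheel '-3 -2 -20 0; -6 -3 -45 0; -6 -3 -65 0; -6 -3 -77 0; -6 -3 -83 0; -6 -3 -83 0; -6 -3 -83 0' -1; python3 -m handwheel '0 0 0 0;0 0 0 0;0 0 0 0;0 0 0 0;0 0 0 0;0 0 0 0' -0.3
```

```text
clock: 4.53
tool_pos: [0.4599, 0.0394, 0.0098]
ee_rot: [[0.948, 0.317, 0.001], [0.317, -0.948, 0.0], [0.001, 0.0, -1.0]]
contact_force: [1.4, -0.2, 0.5]
opening: 0.0853
gripper_force: 0.0
clock: 5.28
tool_pos: [0.4604, 0.0394, 0.0104]
ee_rot: [[0.948, 0.317, 0.002], [0.317, -0.948, 0.0], [0.002, 0.001, -1.0]]
contact_force: [-1.7, 1.1, 13.7]
opening: 0.0556
gripper_force: 16.4
```

```bash
python3 -m handwheel '0 0 2 0; 0 0 6 0; 0 0 15 0; 0 0 30 0; 0 0 55 0; 0 0 85 0; 0 0 110 0; 0 0 120 0; 0 0 120 0; 0 0 120 0'
python3 - <<'E'
from h import *
d=grab("wrist");s=grab("side");c=np.vstack([d["image"][:300],cv2.resize(s["image"][240:460,180:480],(640,469))[:300]]);cv2.imwrite("pics/w3.png",c)
E
```

```text
clock: 6.52
tool_pos: [0.459, 0.0394, 0.1286]
ee_rot: [[0.948, 0.317, -0.001], [0.317, -0.948, 0.0], [-0.001, -0.0, -1.0]]
contact_force: [0.2, 0.5, -0.4]
opening: 0.0556
gripper_force: 11.0
```

View pics/w3.png

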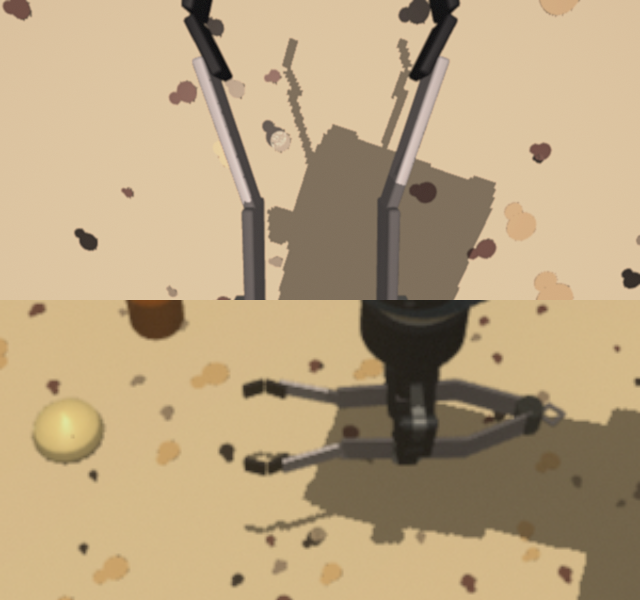

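The picture shows the tongs held level in the air. The pad kinks are at (187,16)/(455,16) in the wrist view, and at about (303,281)/(303,316) in full side-picture pixels. I locate the jaw and remeasure the egg and bowl.

```bash
python3 - <<'E'
from h import *
W=grab("wrist");S=grab("side");A=grab("scene");st=status.read_state()
T=st["tool_pos"];R=st["ee_rot"]
K=[]
for w,s in(((187,16),(302.8,316)),((455,16),(302.8,281))):
    r=[ray(W,*w),ray(S,*s)];X=tri(*r);K.append(X);print(X,[round(1000*np.linalg.norm(np.cross(X-o,v)),1) for o,v in r])
m=(K[0]+K[1])/2;print("kink mid top: tool frame",R.T@(m-T),"gap",np.linalg.norm(K[0]-K[1]))
k=[onplane(W,*w,T[2]+.0106) for w in((187,16),(455,16))];m=sum(k)/2;print("by assumed height",R.T@(m-T),np.linalg.norm(k[0]-k[1]))
# bowl by rim: white-ish region ellipse in side/scene
for n,d,(x0,y0,x1,y1) in(("scene",A,(245,170,325,230)),("side",S,(325,155,415,235))):
    h=cv2.cvtColor(d["image"][y0:y1,x0:x1],cv2.COLOR_BGR2HSV)
    print(n,"rim",[ (onplane(d,u,v,.07)).round(3) for u,v in ([(255,192),(313,192)] if n=="scene" else [(335,188),(407,188)])])
    m=((h[...,1]<50)&(h[...,2]>110)).astype(np.uint8);k,l,s,c=cv2.connectedComponentsWithStats(m);j=1+np.argmax(s[1:,4]);print(s[j],x0,y0)
# egg silhouette tops
E
```

```text
[0.55044641 0.1108216  0.13893375] [np.float64(1.2), np.float64(1.2)]
[0.57780369 0.03304533 0.1233436 ] [np.float64(1.8), np.float64(1.8)]
kink mid top: tool frame [ 0.10975646  0.00241686 -0.0024408 ] gap 0.08390841465002762
by assumed height [ 0.10774321  0.00030336 -0.0106987 ] 0.07839816713335178
scene rim [array([ 0.563, -0.336,  0.07 ]), array([ 0.471, -0.215,  0.07 ])]
[  9   7  60  30 972] 245 170
side rim [array([ 0.595, -0.255,  0.07 ]), array([ 0.445, -0.297,  0.07 ])]
[10 11 20 33 85] 325 155
```

```bash
python3 -m handwheel '1 10 0 0; 2 30 0 0; 4 60 0 0; 6 90 0 0; 8 120 0 0; 10 150 0 0; 11 175 0 0; 12 187 0 0; 12 187 0 0; 12 187 0 0;12 187 0 0'
python3 - <<'E'
from h import *
d=grab("wrist");s=grab("side");a=grab("scene")
z=lambda im,x,y:cv2.resize(im[y:y+100,x:x+107],(400,374),interpolation=cv2.INTER_CUBIC)
cv2.imwrite("pics/w4.png",np.hstack([z(s["image"],225,345),z(a["image"],410,225)]))
cv2.imwrite("pics/w4w.png",d["image"])
E
```

```text
clock: 8.15
tool_pos: [0.4715, 0.2258, 0.1293]
ee_rot: [[0.949, 0.316, -0.0], [0.316, -0.949, -0.0], [-0.0, 0.0, -1.0]]
contact_force: [0.1, -0.3, -0.9]
opening: 0.0559
gripper_force: 11.0
```

View pics/w4.png

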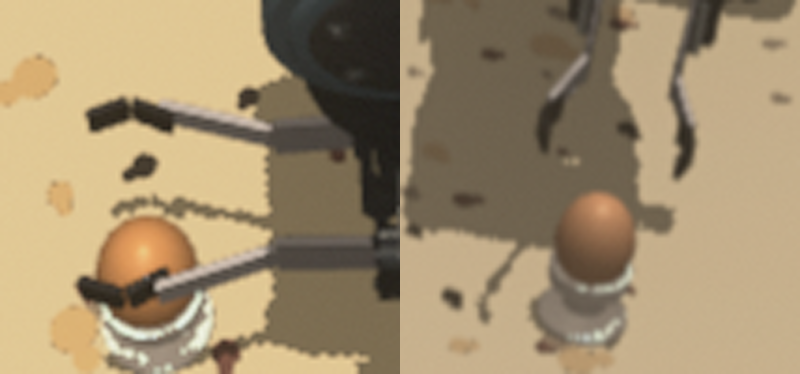

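View pics/w4w.png

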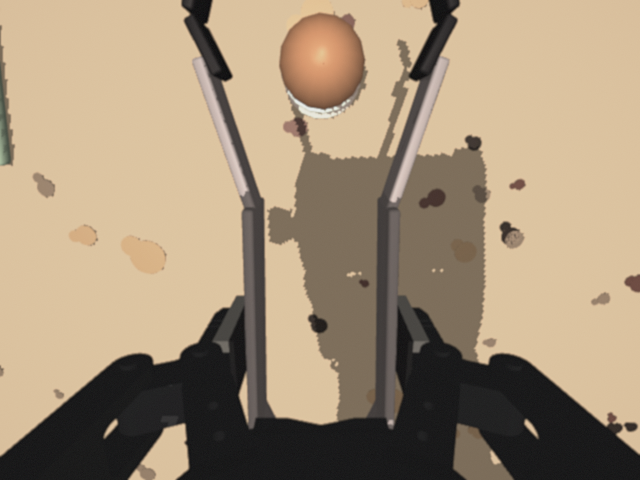

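The side crop shows the pad kinks at (128,290)/(133,110). The scene crop shows them at (148,110)/(290,135), above the egg. In the wrist view the egg (322,62) sits centred between the arms. I triangulate jaw and egg from these.

```bash
python3 - <<'E'
from h import *
W=grab("wrist");S=grab("side");A=grab("scene");st=status.read_state();T=st["tool_pos"];R=st["ee_rot"]
K=[]
for n,w,s,a in(("L",(187,16),(259.2,422.5),(487.5,261.1)),("R",(455,16),(260.6,374.4),(449.6,254.4))):
    r=[ray(W,*w),ray(S,*s),ray(A,*a)];X=tri(*r);K.append(X);print(n,R.T@(X-T),[round(1000*np.linalg.norm(np.cross(X-o,v)),1) for o,v in r], "side+scene",R.T@(tri(*r[1:])-T))
print("mid",R.T@(sum(K)/2-T))
i=W["image"].astype(float);m=((i[...,2]>1.35*i[...,1])&(i[...,2]>90)).astype(np.uint8);k,l,s,c=cv2.connectedComponentsWithStats(m);j=1+np.argmax(s[1:,4])
print(s[j],c[j])
e=(322,62);r=[ray(W,*e),ray(S,263.3,417.2),ray(A,462,288.4)];X=tri(*r);print("egg",X,[round(1000*np.linalg.norm(np.cross(X-o,v)),1) for o,v in r],"wrist@.058",onplane(W,*e,.058),"tool",R.T@(X-T),R.T@(onplane(W,*e,.058)-T))
E
```

```text
L [ 0.1061261  -0.03887109 -0.01255295] [np.float64(1.6), np.float64(1.3), np.float64(0.5)] side+scene [ 0.10493197 -0.0392471  -0.01199849]
R [ 0.10637283  0.03616564 -0.01172554] [np.float64(3.4), np.float64(2.1), np.float64(1.6)] side+scene [ 0.10524186  0.0347932  -0.01038839]
mid [ 0.10624946 -0.00135273 -0.01213924]
[ 281   14   84   95 5806] [322.29383396  60.86634516]
egg [0.57368204 0.26027682 0.06149663] [np.float64(1.4), np.float64(0.7), np.float64(0.9)] wrist@.058 [0.57531308 0.25958517 0.058     ] tool [0.10766238 0.00012544 0.06783434] [0.10898996 0.00129838 0.07133103]
```

```bash
python3 -m handwheel '1 0 -10 0; 1 0 -25 0; 1 0 -40 0; 1 0 -55 0; 1 0 -65 0; 1 0 -72 0; 1 0 -75 0; 1 0 -75 0; 1 0 -75 0; 1 0 -75 0'
python3 - <<'E'
from h import *
d=grab("wrist");s=grab("side");a=grab("scene")
z=lambda im,x,y:cv2.resize(im[y:y+100,x:x+107],(400,374),interpolation=cv2.INTER_CUBIC)
cv2.imwrite("pics/w5.png",np.vstack([np.hstack([z(s["image"],225,345),z(a["image"],410,225)]),cv2.resize(d["image"][:180],(800,225))]))
E
```

```text
clock: 9.7
tool_pos: [0.4727, 0.2265, 0.0546]
ee_rot: [[0.948, 0.317, 0.0], [0.317, -0.948, 0.0], [0.001, -0.0, -1.0]]
contact_force: [-0.8, 0.4, -1.6]
opening: 0.0557
gripper_force: 11.0
```

View pics/w5.png

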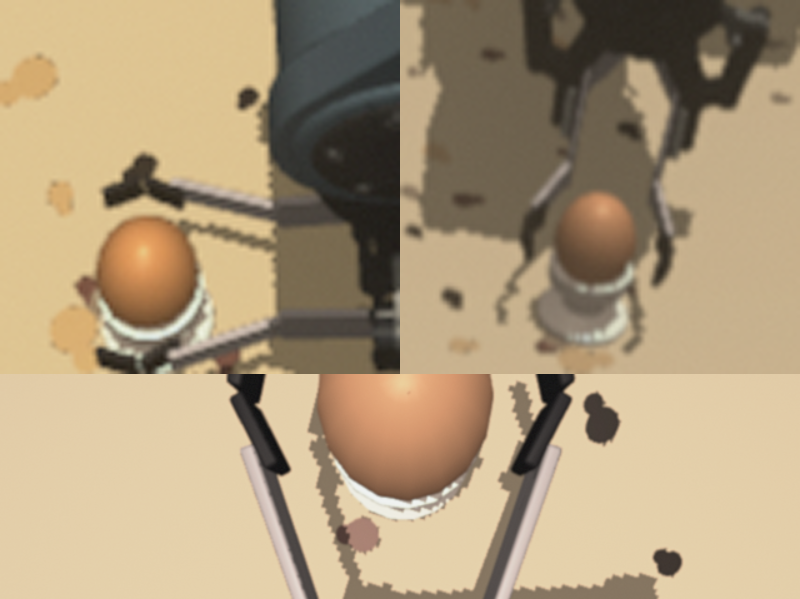

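The egg is centred between the open pads, at about jaw height. The last crop shows side pads at (143,180)/(135,358) around the egg at (147,270), and the cup is untouched. Now I close, rising slightly to offset the pads' forward swing.

```bash
python3 -m handwheel '0 0 1 0; 0 0 1 0; 0 0 1 0;0 0 1 0' -0.1;  python3 -m handwheel '0 0 1 0; 0 0 1 0; 0 0 1 0;0 0 1 0;0 0 1 0;0 0 1 0' 0.25; python3 - <<'E'
from h import *
d=grab("side");a=grab("scene")
def egg(d,box):
    x0,y0,x1,y1=box;i=d["image"][y0:y1,x0:x1].astype(float);m=((i[...,2]>1.22*i[...,1])&(i[...,1]>1.15*i[...,0])&(i[...,2]>75)).astype(np.uint8)
    k,l,st,c=cv2.connectedComponentsWithStats(m);j=1+np.argmax(st[1:,4]);return c[j]+[x0,y0]
e=egg(d,(240,395,290,450)),egg(a,(440,265,485,325));print(e,tri(ray(d,*e[0]),ray(a,*e[1])))
E
```

```text
clock: 10.35
tool_pos: [0.4725, 0.2264, 0.0553]
ee_rot: [[0.948, 0.317, -0.0], [0.317, -0.948, -0.0], [-0.0, -0.0, -1.0]]
contact_force: [-0.3, 0.9, -1.5]
opening: 0.0469
gripper_force: 12.5
clock: 11.1
tool_pos: [0.4725, 0.2264, 0.0563]
ee_rot: [[0.948, 0.317, -0.0], [0.317, -0.948, -0.0], [-0.0, 0.0, -1.0]]
contact_force: [0.9, 0.5, -1.1]
opening: 0.0421
gripper_force: 60.5
(array([262.9093702 , 417.01689708]), array([462.55581948, 287.99287411])) [0.57316665 0.26148018 0.06320566]
```

Fingers stopped at 42.1 mm with 60 N, which matches closing on the egg. Lifting gently.

```bash
python3 -m handwheel '0 0 1 0; 0 0 3 0; 0 0 6 0; 0 0 10 0; 0 0 16 0; 0 0 23 0; 0 0 32 0; 0 0 42 0; 0 0 54 0; 0 0 66 0; 0 0 78 0; 0 0 90 0; 0 0 100 0; 0 0 107 0; 0 0 110 0; 0 0 110 0; 0 0 110 0;0 0 110 0'; cat > e.py <<'E'
from h import *
st=status.read_state();T=st["tool_pos"];R=st["ee_rot"];J=T+R@np.array([.108,0,-.003])
P=[]
for n in("side","scene","wrist"):
    d=grab(n);i=d["image"].astype(float);m=((i[...,2]>1.22*i[...,1])&(i[...,1]>1.15*i[...,0])&(i[...,2]>75)).astype(np.uint8)
    u,v=proj(d,J);k,l,s,c=cv2.connectedComponentsWithStats(m)
    g=[j for j in range(1,k) if s[j,4]>150];j=min(g,key=lambda j:np.hypot(*(c[j]-[u,v])));print(n,"jaw px",round(u),round(v),"egg",c[j].round(1),s[j])
    if n!="wrist":P.append(ray(d,*c[j]))
X=tri(*P);print("J",J,"egg",X,"tool",R.T@(X-T),st["opening"],st["gripper_force"])
E
python3 e.py
```

```text
clock: 13.45
tool_pos: [0.4724, 0.2264, 0.166]
ee_rot: [[0.948, 0.317, -0.0], [0.317, -0.948, -0.0], [-0.001, 0.0, -1.0]]
contact_force: [0.2, 0.6, -1.5]
opening: 0.0422
gripper_force: 60.6
side jaw px 256 388 egg [256.3 387.8] [238 372  35  32 787]
scene jaw px 469 247 egg [470.  245.6] [459 228  23  32 488]
wrist jaw px 320 24 egg [320.2  43.1] [  251     0   140   100 11273]
J [0.57479401 0.26065147 0.16895715] egg [0.57306966 0.26139455 0.17210476] tool [ 0.10659884 -0.00125166 -0.00614692] 0.042203663351348966 60.59892691837376
```

```bash
python3 -m handwheel '-1 -5 0 0; -2 -15 0 0; -3 -31 0 0; -5 -54 0 0; -8 -84 0 0; -12 -120 0 0; -17 -160 0 0; -21 -200 0 0; -25 -240 0 0; -29 -280 0 0; -33 -320 0 0; -38 -360 0 0; -42 -400 0 0; -46 -438 0 0; -49 -470 0 0; -52 -496 0 0; -54 -515 0 0; -55 -528 0 0; -56 -535 0 0; -56 -537 0 0'; python3 -m handwheel '0 0 0 0;0 0 0 0;0 0 0 0;0 0 0 0;0 0 0 0;0 0 0 0'
python3 e.py; python3 - <<'E'
from h import *
d=grab("side");a=grab("scene");w=grab("wrist")
for n,i in(("side",d),("scene",a)): print(n,"expected cup/bowl px",np.round(proj(i,(.574,.261,.04))),np.round(proj(i,(.518,-.276,.07))))
# egg-cup & bowl rim extents by low saturation
for n,i,(x0,y0,x1,y1) in(("cup side",d,(235,395,300,450)),("cup scene",a,(435,275,485,325)),("bowl scene",a,(245,170,325,230))):
    h=cv2.cvtColor(i["image"][y0:y1,x0:x1],cv2.COLOR_BGR2HSV);m=((h[...,1]<50)&(h[...,2]>110)).astype(np.uint8);k,l,s,c=cv2.connectedComponentsWithStats(m);j=1+np.argmax(s[1:,4]);print(n,s[j]+[x0,y0,0,0,0])
E
```

```text
clock: 16.1
tool_pos: [0.4164, -0.3105, 0.1662]
ee_rot: [[0.948, 0.317, -0.0], [0.317, -0.948, 0.0], [-0.0, -0.0, -1.0]]
contact_force: [0.3, 0.9, -1.9]
opening: 0.042
gripper_force: 60.7
clock: 16.85
tool_pos: [0.4165, -0.3106, 0.1663]
ee_rot: [[0.948, 0.317, -0.0], [0.317, -0.948, -0.0], [-0.0, 0.0, -1.0]]
contact_force: [-0.5, -1.2, -1.6]
opening: 0.0422
gripper_force: 60.7
side jaw px 375 153 egg [376.  150.3] [366 141  21  19 323]
scene jaw px 282 158 egg [282.  156.8] [274 147  18  21 262]
wrist jaw px 320 23 egg [320.4  43.9] [  251     0   140   104 11275]
J [ 0.51891753 -0.2763093   0.16928333] egg [ 0.51735231 -0.2768314   0.17440902] tool [ 1.06349852e-01 -1.43134214e-06 -8.12564122e-03] 0.04224246067317032 60.66043108479789
side expected cup/bowl px [264. 423.] [372. 188.]
scene expected cup/bowl px [460. 296.] [284. 192.]
cup side [251 408  31  37 790]
cup scene [450 288  22  16 266]
bowl scene [277 180  37  27 333]
```

The egg is at (0.517, -0.277), within a few mm of the bowl's axis. It is held at about z 0.17, and the cup is still in place. Handing in.

```bash
python3 -c "
from plant import order; print(order.job_done())"
```

```text
the job is handed in; nothing more can be done
None
```

I handed in the job with the egg held in the squeezed tongs about 17 cm above the counter and within a few mm of the bowl's axis, and the egg cup still in place; the hand-in gave no pass or fail result.

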